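Draw the locking pin and park it in the side notch

ROBOT

A 6-joint arm with a two-finger parallel gripper is mounted at the origin on a cart in front of the work surface, level with it; the furniture and walls round the work are solid. World frame = base frame: x ahead of the robot, y to its left, z up, the work surface at z = 0. Lengths are in m, angles in degrees, forces in N, time in s.
With the tool pointing down it reaches from about 0.375 to 0.9 m from the base axis. Payload 3.1 kg.
Tool frame: the origin (TCP) lies midway between the tips of the shut fingers; the grasp point (between the pads) lies 19 mm behind it; z points along the fingers, y is the line along which they close (so a half turn about z gives the same grasp; the last joint's range is limited). The gripper opens to 87 mm and grips with 3 to 60 N. Pads are 19 mm wide; open, the fingers measure 117 mm over their backs; the gripper's body (75 mm by 190 mm) begins 51 mm behind the grasp point.
Start: joints at [-80.93, 30.224, 82.088, -0, 67.689, -10.227], TCP at [0.207, -0.59, 0.223] pointing down, gripper open.
Joint ranges: [-176.69, 176.69], [-43.24, 126.21], [12.49, 139.97], [-82, 262], [0, 151.66], [-163.58, 163.58]. Speed limits (degrees/s): [159.86, 159.86, 180, 180, 180, 180].

INTERFACE

Orientations are given as a 3x3 rotation matrix whose columns are the frame's x, y, z axes.
In Python, from rig import bot gives the robot as it stands.
- The arm moves only by the tool send_path, called after "Request:" as name(argument=value, ...) on one line, values as JSON. Schema: {"type":"object","properties":{"ticks":{"type":"object","properties":{"steps":{"type":"array","items":{"type":"array","items":{"type":"number"},"minItems":7,"maxItems":7},"minItems":1,"maxItems":20}},"additionalProperties":false,"required":["steps"]},"only":{"type":"string"},"quiet":{"type":"boolean"},"lines":{"type":"string"}},"required":["ticks"],"additionalProperties":false}. ticks is an object whose key "steps" holds a list of rows, 1 to 20 of them, each of 7 numbers: dx, dy, dz in m, then a rotation vector rx, ry, rz in degrees, then the opening from 0.0 (shut) to 1.0 (fully open); each row is the pose to reach, as a shift and turn from the pose commanded when the call began, along the tool's axes at that moment; what a row does not reach only later rows make up. A row lasts 1/10 s, in which the tool goes at most 0.05 m and 8.59 degrees, less where a joint would pass 70% of its speed; a pose out of reach is approached as far as the arm can. The fingers move at their own pace and stop on an object; the grip force is fixed at half the most. Time passes only in rows, so rows that do not move let the fingers close. The tool returns the time, the measured TCP pose, the force, the opening and the grip force at its end. only (a regular expression) keeps the lines of the reply that match it, lines (a string "A,B") keeps lines A to B, and quiet returns only ok. Input that does not fit is refused with a message, and nothing moves.
- bot.read_state(): the state, without advancing time (a new reading comes with each control period).
- bot.capture(name): name is "side" or "top"; returns a dict with "color" (420x560x3 uint8, red, green, blue), "K" (3x3 intrinsics, pixels), "view" (4x4, takes a point from world to camera coordinates). Camera axes: x right, y up, looking along -z (the intrinsics and any distortion apply to the point x, -y, -z); pixel columns grow to the right and rows downward; lengths in m; the calibration is good to about 2 mm. A picture is of the moment at which its call begins. There is no depth.
- bot.hand_in(): hands the job in; it is judged then, once.
The state is a dict: "time_s": time; "joint_positions": joint angles; "qvel": joint speeds; "tau": joint torques, N m; "position": TCP position; "tcp_rot": TCP orientation; "force": force on the tool from outside, world axes, zero at the start; "moment": the same for the moment, N m; "opening": opening from 0.0 (shut) to 1.0 (fully open); "grasp_force": force on a finger pad.
Only numpy, scipy, OpenCV 4.12 (cv2) and the standard library are available. Lean on these libraries where they do the work, as an engineer would, in place of code of your own. Each camera call takes 0.05 s, during which the arm holds its last target. There are 200 camera calls.

TASK

Unlock the hold-down bar of the slicing board: draw the pin with the crossbar handle straight up out of its hole in the bar, and park it upright in the open notch of the dark wooden cheek at the board's end, shank down in the notch and collar resting flat on the cheek's top. Leave the pin with the round knob where it is.

Things in the scene. Friction and masses are not known exactly. Their poses are not given: they have to be found in the camera images.
- slicing_board: Fixed dark wooden base 160 (x) x 300 (y) x 20 mm with a white plate and, along y, a lighter wooden hold-down bar. Bar ends: blocks 70 x 70 mm, top 65 mm above the worktop, with an upright hole, 20 mm wide, 45 deep, at x = 0, y = +105 and -105; a pin stands in each, in either order. Origin: centre of the underside, on the worktop; z up. On its +y side a dark cheek, 80 mm long, with the notch.
- notch (a point): Notch centre at the height of the cheek's top, at (-45, 175, 65) mm in the board's frame, axes parallel to the board's. An upright slot through the cheek's whole height, 30 mm wide along x, open at the top and the outer (+y) side, 50 mm deep along y (closed end at y = -25, cheek's outer face at +25). A wall 25 mm thick and 65 mm high stands on each side of it.
- crossbar_pin: Loose steel pin, about 0.15 kg, with a T handle: a crossbar 16 mm thick, 76 long, along the pin's y, centre 46 mm above the origin. Origin: centre of the underside of its round collar (56 mm wide, 6 thick); z up the pin. Shank 12 mm thick, 43 long below the origin; stem 12 mm thick above. At first in either hole, collar on the bar; crossbar within 15 degrees of the board's y.
- knob_pin: The other loose steel pin, in the other hole, to stay there: same shank and collar, but a ball knob 32 mm wide, its centre 32 mm above the origin. Origin: centre of the underside of its collar.

How it is judged (in metres and radians):
On the way:
1. the crossbar pin has been drawn up clear of its hole (43 mm) (z of crossbar_pin in the frame of notch above 0.043 m), for 0.1 s.
At the end, for the whole second after the job is handed in: The released crossbar pin is at rest in the notch: axis within 13 mm of the notch centre across (x) and 25 mm along it (y), collar underside within 6 mm of the cheek's top, upright within 10 degrees. The knob pin is still down in its hole, collar within 10 mm of the bar's top (x of crossbar_pin in the frame of notch between -0.013 and 0.013 m and y of crossbar_pin in the frame of notch between -0.025 and 0.025 m and z of crossbar_pin in the frame of notch between -0.006 and 0.006 m and angle between crossbar_pin's own z axis and vertical below 0.175 rad and linear speed of crossbar_pin below 0.02 m/s and z of knob_pin in the frame of slicing_board between 0.055 and 0.075 m); the robot touches nothing.
It fails at once if the knob pin moves by more than 20 mm (distance of knob_pin from where it was at the start of the episode above 0.02 m).
It also fails if it takes over 35 s, if anything falls off the work surface, if the arm or the gripper's body presses on something with over 40 N, if the wrist force passes 120 N, or if a joint passes its speed limit or range.

## Working session

There is one attempt and no reset: what is moved stays moved. The work goes in short steps, Python scripts to look and compute and a tool call to move; the robot and the scene stay as the last step left them, time stands still between calls to the robot, and variables do not carry over. Pictures are saved under pics/ and viewed, at most 10 in all, crops included, and the job is handed in when it is done.

```bash
mkdir -p pics; ls
```

Run:
```python
from rig import bot
import cv2,numpy as np
for n in("side","top"):
    c=bot.capture(n); cv2.imwrite(f"pics/{n}0.png",c["color"][:,:,::-1]); print(n,c["K"],np.round(c["view"],4),[k for k in c])
s=bot.read_state();print(s["time_s"],s["position"],np.round(s["tcp_rot"],3))
```

```text
pics
rig.py
side [[545.67909703   0.         282.86005082]
 [  0.         545.67909703 209.58007873]
 [  0.           0.           1.        ]] [[ 0.9966 -0.0816  0.0146 -0.5734]
 [ 0.0184  0.3892  0.921  -0.0919]
 [-0.0808 -0.9175  0.3894 -0.8389]
 [ 0.      0.      0.      1.    ]] ['color', 'K', 'view']
top [[535.88765278   0.         277.47116101]
 [  0.         535.88765278 211.38241034]
 [  0.           0.           1.        ]] [[-0.0213 -0.9998 -0.0011  0.0361]
 [ 0.9783 -0.021   0.2062 -0.5566]
 [-0.2062  0.0034  0.9785 -0.8006]
 [ 0.      0.      0.      1.    ]] ['color', 'K', 'view']
0.1 [ 0.20643676 -0.58921621  0.22166315] [[ 0.944  0.33  -0.   ]
 [ 0.33  -0.944  0.002]
 [ 0.    -0.002 -1.   ]]
```

View pics/side0.png

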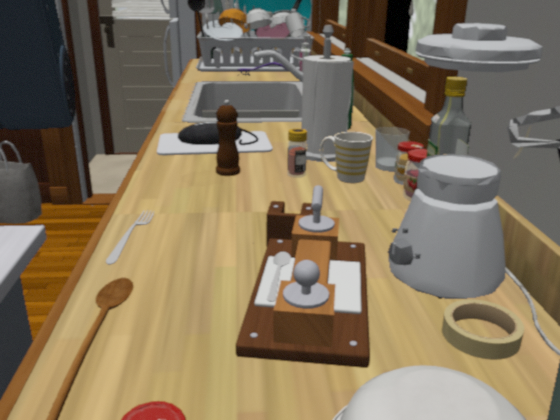

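View pics/top0.png

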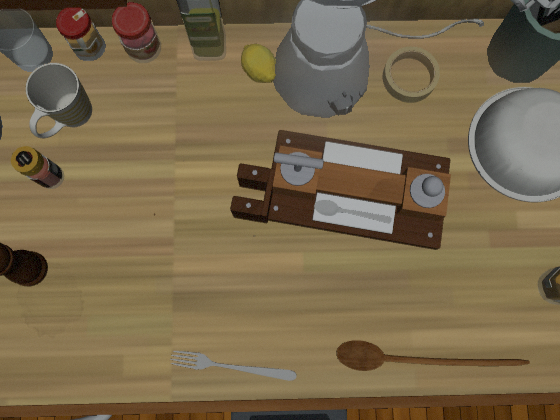

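The crossbar pin stands at the cheek (+y) end: top about (298,165), side about (317,215). The knob pin is at top (430,188), side (306,275). Next I'll enlarge both views to pick points.

Run:
```python
import cv2,numpy as np
a=cv2.imread("pics/top0.png")[125:255,225:460]; cv2.imwrite("pics/topc.png",cv2.resize(a,None,fx=3.4,fy=3.4,interpolation=cv2.INTER_CUBIC))
a=cv2.imread("pics/side0.png")[175:365,235:385]; cv2.imwrite("pics/sidec.png",cv2.resize(a,None,fx=3,fy=3,interpolation=cv2.INTER_CUBIC))
```

```text
(no output)
```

View pics/topc.png

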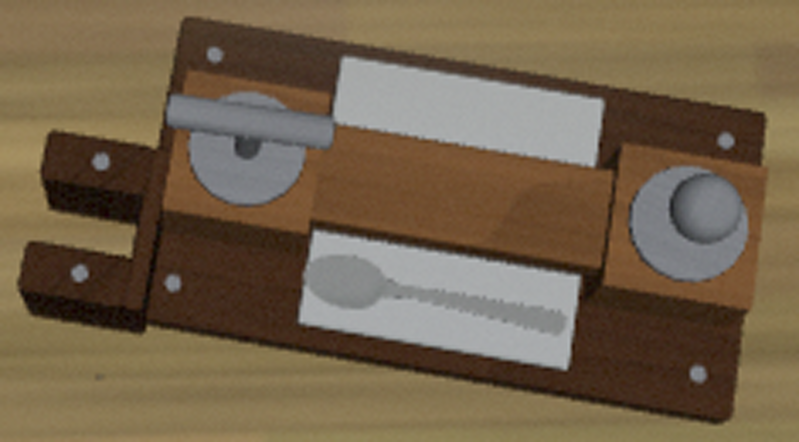

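View pics/sidec.png

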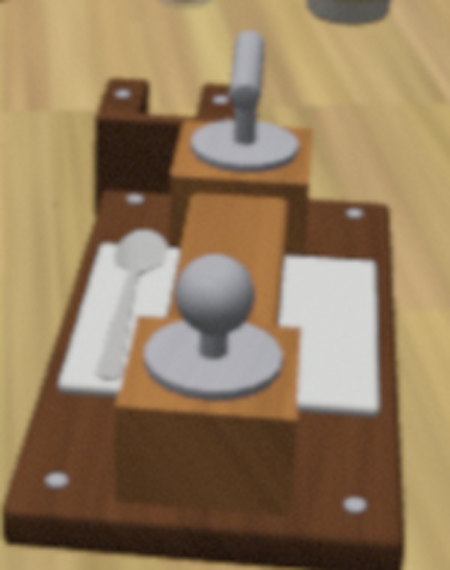

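Top crop (x3.4, offset 225,125):
- Base screws at (215,54), (726,141), (698,374), (173,284), and cheek screws at (101,161), (80,273).
- Crossbar pin collar at (247,149), with bar ends near (172,110) and (330,132).
- Knob collar at (689,223).

Side crop (x3, offset 235,175):
- Base screws at (354,214), (354,505), (57,480), (134,199), and cheek screws at (221,100), (122,94).
- Crossbar collar at (245,144), with bar ends at (246,95) and (249,40).
- Knob collar at (214,356).

Create h.py:
```python
import numpy as np,cv2
from rig import bot
def P(c): 
    F=np.diag([1,-1,-1]); return c["K"]@(F@c["view"][:3])
def tri(ct,cs,pt,ps):
    X=cv2.triangulatePoints(P(ct),P(cs),np.array(pt,float).T,np.array(ps,float).T); return (X[:3]/X[3]).T
def unc(p,f,o): return (np.array(p,float)+.5)/f-.5+o
```

Run:
```python
from h import *
ct,cs=bot.capture("top"),bot.capture("side")
n=["s++","s+-","s--","s-+","c+","c-","colC","colK","bar-","bar+","knob"]
t=unc([(215,54),(726,141),(698,374),(173,284),(101,161),(80,273),(247,149),(689,223),(330,132),(172,110),(706,207)],3.4,(225,125))
s=unc([(354,214),(354,505),(57,480),(134,199),(221,100),(122,94),(245,144),(214,356),(246,95),(249,40),(214,294)],3,(235,175))
X=tri(ct,cs,t,s)
for a,b in zip(n,X): print(a,np.round(b*1e3,1))
c=X[:4].mean(0); 
d=(X[0]+X[3]-X[1]-X[2]); yaw=np.arctan2(-d[0],d[1])
e=X[0]+X[1]-X[2]-X[3]; print("yaw",np.degrees(yaw),np.degrees(np.arctan2(e[1],e[0])),"c",c)
R=np.array([[np.cos(yaw),-np.sin(yaw),0],[np.sin(yaw),np.cos(yaw),0],[0,0,1]])
c0=c*[1,1,0]
print("board frame",np.round((X-c0)@R*1e3,1))
print("notch",c0+R@[-.045,.175,.065],"hole",c0+R@[0,.105,.065])
b=X[9]-X[8];print("bar yaw from y",np.degrees(np.arctan2(-b[0],b[1])),np.linalg.norm(b))
s=bot.read_state();print(s["position"],np.round(s["tcp_rot"],4))
```

```text
s++ [689.6   3.5  20. ]
s+- [ 638.2 -251.4   20.2]
s-- [ 520.6 -227.9   20.4]
s-+ [571.1  27.2  20.4]
c+ [622.   60.1  64.7]
c- [567.3  70.6  65.2]
colC [625.6  -9.2  68.7]
colK [ 584.6 -215.4   68.8]
bar- [619.8 -44.9 111.5]
bar+ [631.1  26.  113.4]
knob [ 584.3 -215.3   97.5]
yaw -11.308522273244087 -11.323626863641964 c [ 0.60486976 -0.11216712  0.02026355]
board frame [[ 6.040e+01  1.300e+02  2.000e+01]
 [ 6.000e+01 -1.300e+02  2.020e+01]
 [-6.000e+01 -1.300e+02  2.040e+01]
 [-6.040e+01  1.300e+02  2.040e+01]
 [-1.690e+01  1.723e+02  6.470e+01]
 [-7.270e+01  1.719e+02  6.520e+01]
 [ 1.000e-01  1.050e+02  6.870e+01]
 [ 4.000e-01 -1.052e+02  6.880e+01]
 [ 1.400e+00  6.890e+01  1.115e+02]
 [-1.400e+00  1.406e+02  1.134e+02]
 [ 0.000e+00 -1.051e+02  9.750e+01]]
notch [0.59505951 0.06825948 0.065     ] hole [ 0.62545942 -0.00920564  0.065     ]
bar yaw from y -9.092809434959987 0.07176502343534762
[ 0.20650457 -0.58941057  0.22191334] [[ 9.438e-01  3.305e-01 -2.000e-04]
 [ 3.305e-01 -9.438e-01  1.400e-03]
 [ 3.000e-04 -1.400e-03 -1.000e+00]]
```

Run:
```python
from h import *
ct,cs=bot.capture("top"),bot.capture("side")
print(tri(ct,cs,[(346,105),(330,5),(320,45)],[(398,240),(458,165),(425,180)]))
def ray(c,p,z):
    V=c["view"];o=-V[:3,:3].T@V[:3,3];d=V[:3,:3].T@np.diag([1,-1,-1])@np.linalg.inv(c["K"])@[*p,1];return o+d*(z-o[2])/d[2]
print("pot base left",ray(cs,(392,270),0),ray(ct,(325,113),0),ray(ct,(325,113),.06))
```

```text
[[ 0.73102335 -0.09192739  0.07585047]
 [ 0.82992793 -0.05758658  0.18275402]
 [ 0.78592254 -0.0443196   0.15345791]]
pot base left [ 0.74429818 -0.04346718  0.        ] [ 0.74673295 -0.06448951  0.        ] [ 0.72224665 -0.05837355  0.06      ]
```

Request:
send_path(ticks={"steps": [[0.29, -0.2, 0.0, 0, 0, -30, 1], [0.587, -0.409, 0.0, 0, 0, -61.6, 1], [0.587, -0.409, 0, 0, 0, -61.6, 1], [0.587, -0.409, 0, 0, 0, -61.6, 1], [0.587, -0.409, 0, 0, 0, -61.6, 1], [0.587, -0.409, 0, 0, 0, -61.6, 1], [0.587, -0.409, 0, 0, 0, -61.6, 1], [0.587, -0.409, 0, 0, 0, -61.6, 1], [0.587, -0.409, 0, 0, 0, -61.6, 1], [0.587, -0.409, 0, 0, 0, -61.6, 1], [0.587, -0.409, 0, 0, 0, -61.6, 1], [0.587, -0.409, 0, 0, 0, -61.6, 1]]})

```text
time_s: 1.5
position: [0.5589, -0.1016, 0.2227]
tcp_rot: [[0.158, 0.987, 0.0], [0.987, -0.158, -0.0], [-0.0, 0.0, -1.0]]
force: [0.8, -1.3, 1.5]
opening: 1.004
grasp_force: 0.0
```

Request:
send_path(ticks={"steps": [[0.04, 0.02, 0, 0, 0, 0, 0.7], [0.08, 0.04, 0, 0, 0, 0, 0.7], [0.1017, 0.051, 0, 0, 0, 0, 0.7], [0.1017, 0.051, 0.03, 0, 0, 0, 0.7], [0.1017, 0.051, 0.06, 0, 0, 0, 0.7], [0.1017, 0.051, 0.08, 0, 0, 0, 0.7], [0.1017, 0.051, 0.08, 0, 0, 0, 0.7], [0.1017, 0.051, 0.08, 0, 0, 0, 0.7]]})

```text
time_s: 2.3
position: [0.6245, -0.0112, 0.1426]
tcp_rot: [[0.158, 0.987, -0.0], [0.987, -0.158, 0.0], [0.0, -0.0, -1.0]]
force: [0.2, 0.2, -0.0]
opening: 0.699
grasp_force: 0.0
```

Request:
send_path(ticks={"steps": [[0.002, 0.001, 0.02, 0, 0, 0, 0.7], [0.002, 0.001, 0.04, 0, 0, 0, 0.7], [0.002, 0.001, 0.0515, 0, 0, 0, 0.7], [0.002, 0.001, 0.0515, 0, 0, 0, 0.7], [0.002, 0.001, 0.0515, 0, 0, 0, 0], [0.002, 0.001, 0.0515, 0, 0, 0, 0], [0.002, 0.001, 0.0515, 0, 0, 0, 0], [0.002, 0.001, 0.0515, 0, 0, 0, 0], [0.002, 0.001, 0.0515, 0, 0, 0, 0], [0.002, 0.001, 0.0515, 0, 0, 0, 0], [0.002, 0.001, 0.0515, 0, 0, 0, 0], [0.002, 0.001, 0.0515, 0, 0, 0, 0]]})

```text
time_s: 3.5
position: [0.6255, -0.0093, 0.091]
tcp_rot: [[0.158, 0.987, -0.0], [0.987, -0.158, 0.0], [-0.0, -0.0, -1.0]]
force: [-1.6, 0.6, 1.3]
opening: 0.177
grasp_force: 30.0
```

Request:
send_path(ticks={"steps": [[0, 0, -0.01, 0, 0, 0, 0], [0, 0, -0.02, 0, 0, 0, 0], [0, 0, -0.03, 0, 0, 0, 0], [0, 0, -0.04, 0, 0, 0, 0], [0, 0, -0.05, 0, 0, 0, 0], [0, 0, -0.06, 0, 0, 0, 0], [0, 0, -0.07, 0, 0, 0, 0], [0, 0, -0.07, 0, 0, 0, 0], [0, 0, -0.07, 0, 0, 0, 0], [0, 0, -0.07, 0, 0, 0, 0]]})

```text
time_s: 4.5
position: [0.6252, -0.0092, 0.1606]
tcp_rot: [[0.158, 0.987, -0.001], [0.987, -0.158, 0.0], [0.0, -0.001, -1.0]]
force: [-0.2, -0.3, -1.6]
opening: 0.175
grasp_force: 30.0
```

Run:
```python
from h import *
ims=[]
for n,(x,y) in (("top",(210,110)),("side",(230,120))):
    c=bot.capture(n)["color"][y:y+150,x:x+130,::-1]; ims.append(cv2.resize(c,None,fx=3,fy=3,interpolation=cv2.INTER_CUBIC))
cv2.imwrite("pics/lift.png",np.hstack(ims))
```

```text
(no output)
```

View pics/lift.png

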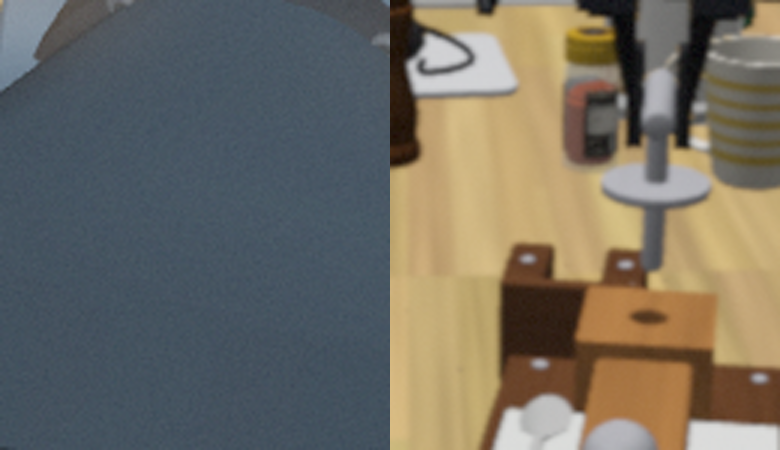

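The pin is clear of its hole: in the side crop the collar is at (656,186), the shank tip at (652,268), and the empty hole at (648,318). Now I'll carry it over the notch.

Request:
send_path(ticks={"steps": [[0.01, -0.006, 0, 0, 0, 0, 0], [0.03, -0.0175, 0, 0, 0, 0, 0], [0.05, -0.029, 0, 0, 0, 0, 0], [0.065, -0.038, 0, 0, 0, 0, 0], [0.0717, -0.042, 0, 0, 0, 0, 0], [0.0717, -0.042, 0, 0, 0, 0, 0], [0.0717, -0.042, 0, 0, 0, 0, 0], [0.0717, -0.042, 0, 0, 0, 0, 0], [0.0717, -0.042, 0, 0, 0, 0, 0], [0.0717, -0.042, 0, 0, 0, 0, 0]]})

```text
time_s: 5.6
position: [0.5958, 0.0675, 0.161]
tcp_rot: [[0.159, 0.987, 0.0], [0.987, -0.159, -0.0], [-0.0, 0.0, -1.0]]
force: [-0.1, -0.1, -1.1]
opening: 0.17
grasp_force: 30.0
```

Run:
```python
from h import *
c=bot.capture("side");V=P(c)
nc=np.array([.59506,.06826,0])
for z in(.092,.135,.181):
    p=V@[*(nc+[0,0,z]),1]; q=p[:2]/p[2]; print(z,(q-[220,120]+.5)*4-.5)
im=c["color"][120:270,220:360,::-1]; cv2.imwrite("pics/over.png",cv2.resize(im,None,fx=4,fy=4,interpolation=cv2.INTER_CUBIC))
```

```text
0.092 [289.58611447 287.35030503]
0.135 [291.79453383 189.63946294]
0.181 [294.25015583  80.9912151 ]
```

View pics/over.png

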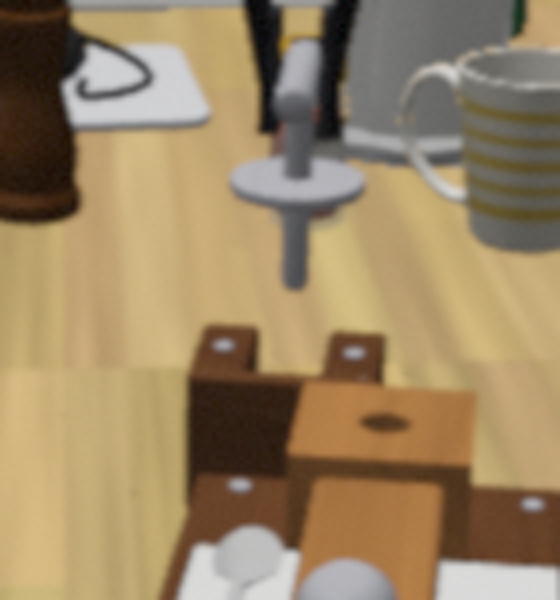

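The pin hangs upright over the notch, with its tip at (294,285) and collar at (297,183). That is about 2 mm in +x of the aim, so I'll correct it and lower.

Request:
send_path(ticks={"steps": [[0.001, -0.002, 0.01, 0, 0, 0, 0], [0.001, -0.002, 0.02, 0, 0, 0, 0], [0.001, -0.002, 0.03, 0, 0, 0, 0], [0.001, -0.002, 0.04, 0, 0, 0, 0], [0.001, -0.002, 0.05, 0, 0, 0, 0], [0.001, -0.002, 0.06, 0, 0, 0, 0], [0.001, -0.002, 0.065, 0, 0, 0, 0], [0.001, -0.002, 0.068, 0, 0, 0, 0], [0.001, -0.002, 0.069, 0, 0, 0, 0], [0.001, -0.002, 0.069, 0, 0, 0, 0], [0.001, -0.002, 0.069, 0, 0, 0, 0]]})

```text
time_s: 6.75
position: [0.5941, 0.0695, 0.0925]
tcp_rot: [[0.158, 0.987, 0.001], [0.987, -0.158, -0.0], [0.0, 0.001, -1.0]]
force: [-0.7, 0.5, -0.6]
opening: 0.171
grasp_force: 30.0
```

Request:
send_path(ticks={"steps": [[0, 0, 0.001, 0, 0, 0, 0], [0, 0, 0.001, 0, 0, 0, 0], [0, 0, 0.0015, 0, 0, 0, 0], [0, 0, 0.0015, 0, 0, 0, 0], [0, 0, 0.0015, 0, 0, 0, 0]]})

```text
time_s: 7.25
position: [0.5937, 0.0694, 0.091]
tcp_rot: [[0.158, 0.987, 0.0], [0.987, -0.158, -0.0], [-0.0, 0.0, -1.0]]
force: [-1.5, 0.1, 3.7]
opening: 0.171
grasp_force: 30.0
```

Run:
```python
from h import *
c=bot.capture("side");im=c["color"][120:270,220:360,::-1]; cv2.imwrite("pics/in.png",cv2.resize(im,None,fx=4,fy=4,interpolation=cv2.INTER_CUBIC))
```

```text
(no output)
```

View pics/in.png

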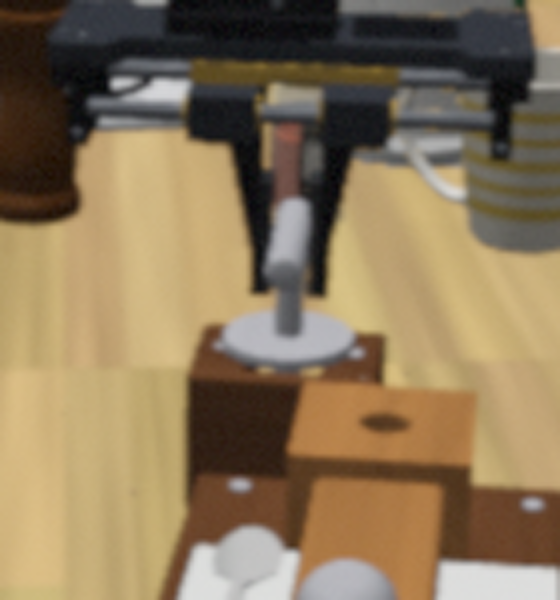

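The collar sits flat between the two cheek screws, centred at about (288,337), with 3.7 N of contact force. I'll release and rise straight up.

Request:
send_path(ticks={"steps": [[0, 0, 0, 0, 0, 0, 0.6], [0, 0, 0, 0, 0, 0, 0.6], [0, 0, 0, 0, 0, 0, 0.6], [0, 0, 0, 0, 0, 0, 0.6], [0, 0, 0, 0, 0, 0, 0.6], [0, 0, -0.01, 0, 0, 0, 0.6], [0, 0, -0.03, 0, 0, 0, 0.6], [0, 0, -0.06, 0, 0, 0, 0.6], [0, 0, -0.1, 0, 0, 0, 0.6], [0, 0, -0.14, 0, 0, 0, 0.6], [0, 0, -0.14, 0, 0, 0, 0.6], [0, 0, -0.14, 0, 0, 0, 0.6], [0, 0, -0.14, 0, 0, 0, 0.6]]})

```text
time_s: 8.6
position: [0.5926, 0.0695, 0.2297]
tcp_rot: [[0.158, 0.987, -0.002], [0.987, -0.158, 0.0], [-0.0, -0.002, -1.0]]
force: [-0.2, 0.2, -0.6]
opening: 0.606
grasp_force: 0.0
```

Run:
```python
from h import *
c=bot.capture("side");im=c["color"][160:310,220:360,::-1]; cv2.imwrite("pics/end.png",cv2.resize(im,None,fx=4,fy=4,interpolation=cv2.INTER_CUBIC))
for z in(.065,.068,.111):
    p=P(c)@[.59506,.06826,z,1]; print(z,(p[:2]/p[2]-[220,160]+.5)*4-.5)
```

```text
0.065 [288.2403238  186.89440367]
0.068 [288.38834236 180.34536762]
0.111 [290.55186689  84.62088325]
```

View pics/end.png

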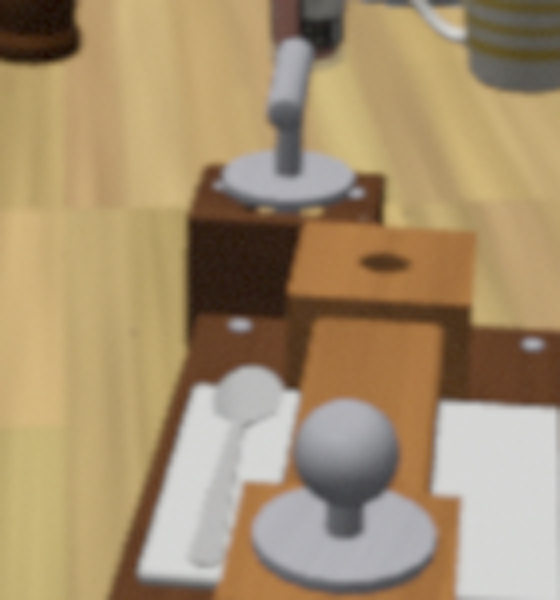

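The pin stands upright and free in the notch, with its collar at (288,178) against an expected (288,180). The knob pin hasn't moved, and the gripper is clear.

```bash
python3 -c "
from rig import bot
print(bot.hand_in())"
```

```text
the job is handed in; nothing more can be done
None
```

The crossbar pin is parked upright in the notch with its collar flat on the cheek, the knob pin was left in place, and the job was handed in at about 8.7 s; no verdict was returned.

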